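# Shut the tall specimen cabinet on its catch

### The job

Two small specimen cabinets stand on the lab table with their doors ajar. Push the door of the taller one shut, past the resistance of its spring catch, so that it seats fully home and stays closed by itself. Leave the door of the lower cabinet standing open just as it is.

Things in the scene. Friction and masses are not known exactly. Their poses are not given: they have to be found in the camera images.
- tall_door (a joint): Angle (rad) of the taller cabinet's door: 0 = shut and seated, grows as it opens to the robot, at most 1.6. Leaf 140 wide, 150 high, 12 mm thick, clear window, covers the whole front; light friction, stays where left. From about 0.13 rad a spring catch resists with up to about 5 N at the free edge; below about 0.04 rad it draws the door home.
- tall_hinge (a point): Point on the vertical hinge line of the taller cabinet's door (does not move): the leaf's rear left edge seen from the robot (+y side), 35 mm below its top. The cabinet is fixed, grey painted metal, 140 mm wide, 150 mm high, 70 mm deep without the door, its front roughly towards the robot.
- tall_push (a point): Point on the outer face of the taller cabinet's door, moving with it: 15 mm in from the free edge, 35 mm below the top, 115 mm above the table; from the hinge line 125 mm along the leaf and 12 mm outward. Closing swings it counter-clockwise seen from above. Good place to push; a small knob (16 mm wide, 14 mm long) stands out 77 mm below it.
- low_push (a point): The like point on the door of the lower cabinet (same make and width, 100 mm high): outer face, 15 mm in from the free edge, 35 mm below the top, 65 mm above the table. This door must stay as it is.

How it is judged:
At the end, for the whole second after the job is handed in: The taller cabinet's door is seated on its catch (within 0.03 rad of fully shut, about 4 mm at the free edge; the catch itself draws it in) and at rest, and the lower cabinet's door stands within 20 mm of where it was (value of joint tall_door below 0.03 rad and velocity of joint tall_door below 0.05 rad/s and distance of low_push from where it was at the start of the episode below 0.02 m); the robot touches nothing.
It fails at once if the lower cabinet's door is moved more than 20 mm (distance of low_push from where it was at the start of the episode above 0.02 m).
It also fails if it takes over 32 s, if anything falls off the work surface, if the arm or the gripper's body presses on something with over 40 N, if the wrist force passes 120 N, or if a joint passes its speed limit or range.

### The arm

A 6-joint arm with a two-finger parallel gripper is mounted at the origin on a cart in front of the work surface, level with it; the furniture and walls round the work are solid. World frame = base frame: x ahead of the robot, y to its left, z up, the work surface at z = 0. Lengths are in m, angles in rad, forces in N, time in s.
With the tool pointing down it reaches from about 0.375 to 0.975 m from the base axis. Payload 3.8 kg.
Tool frame: the origin (TCP) lies at the very end of the fingers, on their centre line; the grasp point (between the pads) lies 19 mm behind it; z points along the fingers, y is the line along which they close (so a half turn about z gives the same grasp; the last joint's range is limited). The gripper opens to 85 mm and grips with 20 to 120 N. Pads are 22 mm wide; open, the fingers measure 114 mm over their backs; the gripper's body (76 mm by 85 mm) begins 54 mm behind the grasp point. The pads swing forward as they close: fully open they stand 13 mm farther back than shut.
Start: joints at [-1.199, 0.264, 1.604, -0, 1.274, -0.037], TCP at [0.268, -0.619, 0.231] pointing down, gripper open.
Joint ranges: [-2.63, 2.63], [-0.94, 2.18], [0.31, 2.57], [-1.31, 4.45], [0, 2.66], [-2.55, 2.55]. Speed limits (rad/s): [2.57, 2.57, 3.14, 3.14, 3.14, 3.14].

### API

Orientations are given as a rotation vector (axis times angle).
In Python, from workcell import read_state, read_camera, calibration, finish_job gives the robot as it stands.
- The arm moves only by the tool step_arm, never from a script. Its argument "commands" is a list of rows, each an object of numbers: "fingers": the gripper's target within -1 to 1 (shut at 1, half-way at 0, fully open at -1); "dx", "dy", "dz": the shift along the tool's x, y, z in m; "roll": the turn about the tool's z in degrees. In form: [{"fingers": .., "dx": .., "dy": .., "dz": .., "roll": ..}, ...]. A call has 1 to 8 rows; each row is the pose to reach, as a shift and turn from the pose commanded when the call began, along the tool's axes at that moment; what a row does not reach only later rows make up. A row lasts 1/8 s, in which the tool goes at most 62.5 mm and 10.7 degrees, less where a joint would pass 70% of its speed; a pose out of reach is approached as far as the arm can. A call with a gripper value outside its range is refused whole. The fingers move at their own pace and stop on an object; "squeeze" is the grip in N (left out, the last holds). Time passes only in rows, so rows that repeat a pose let the fingers close. It gives the time, the measured TCP pose, the force, the opening and the grip force at its end, in the units of the state.
- read_state(): the state, without advancing time (a new reading comes with each control period).
- read_camera(name): name is "scene" or "top"; returns (picture, depth): 384x512x3 uint8, blue, green, red; 384x512 float32, m along the optical axis (not along the pixel's ray), 0 where there is no reading.
- calibration(name): a dict with "intrinsics" (3x3 intrinsics, pixels), "k1" (the pictures are not rectified: a ray, as slopes to the right and down, at radius r is drawn at 1 + k1 r^2 times it, then the intrinsics apply), "world_to_cam" (4x4, takes a point from world to camera coordinates). Camera axes: x right, y up, looking along -z (the intrinsics and any distortion apply to the point x, -y, -z); pixel columns grow to the right and rows downward; lengths in m; the calibration is good to about 2 mm. A picture is of the moment at which its call begins. calibration takes no time and is no camera call.
- finish_job(): hands the job in; it is judged then, once.
The state is a dict: "time": time; "q": joint angles; "joint_vel": joint speeds; "joint_torque": joint torques, N m; "tool_pos": TCP position; "tcp_rot": TCP orientation; "wrist_force": force on the tool from outside, world axes, zero at the start; "torque": the same for the moment, N m; "width": opening from 0.0 (shut) to 1.0 (fully open); "grip_force": force on a finger pad.
Only numpy, scipy, OpenCV 4.12 (cv2) and the standard library are available. Lean on these libraries where they do the work, as an engineer would, in place of code of your own. Each camera call takes 0.05 s, during which the arm holds its last target. There are 200 camera calls.

## Working session

There is one attempt and no reset: what is moved stays moved. The work goes in short steps, Python scripts to look and compute and a tool call to move; the robot and the scene stay as the last step left them, time stands still between calls to the robot, and variables do not carry over. Pictures are saved under pics/ and viewed, at most 10 in all, crops included, and the job is handed in when it is done.

Besides the shell and the picture viewer there is one more tool, called after "Emit:" as name(argument=value, ...) on one line, values as JSON. step_arm: Moves the arm, as the interface text tells. Its arguments: {"type":"object","properties":{"commands":{"type":"array","items":{"type":"object","properties":{"fingers":{"type":"number"},"dx":{"type":"number"},"dy":{"type":"number"},"dz":{"type":"number"},"roll":{"type":"number"}}}},"squeeze":{"type":"number"}},"required":["commands"]}

```bash
mkdir -p pics; cat > h.py <<'E'
import numpy as np, cv2
from workcell import *
def cloud(name, d):
    c=calibration(name); K=np.array(c["intrinsics"]); T=np.linalg.inv(np.array(c["world_to_cam"]))
    h,w=d.shape; u,v=np.meshgrid(np.arange(w),np.arange(h))
    p=cv2.undistortPoints(np.stack([u,v],-1).reshape(-1,1,2).astype(float),K,np.array([c["k1"],0,0,0.])).reshape(h,w,2)
    P=np.stack([p[...,0]*d,-p[...,1]*d,-d,np.ones_like(d)],-1)
    return (P@T.T)[...,:3]
E
python3 - <<'E'
from h import *
for n in("scene","top"):
    i,d=read_camera(n); cv2.imwrite(f"pics/{n}0.png",i); np.save(n+"d.npy",d)
    print(n,np.linalg.inv(np.array(calibration(n)["world_to_cam"])).round(2).tolist())
s=read_state();print(s["time"],s["tool_pos"],s["tcp_rot"])
E
```

```text
scene [[0.74, 0.35, -0.57, 0.05], [-0.67, 0.4, -0.63, -0.48], [0.01, 0.85, 0.53, 0.55], [0.0, 0.0, 0.0, 1.0]]
top [[-0.01, 0.99, -0.16, 0.41], [-1.0, -0.01, 0.01, 0.06], [0.01, 0.16, 0.99, 0.98], [0.0, 0.0, 0.0, 1.0]]
0.1 [ 0.26807264 -0.61875146  0.23007824] [-3.07419384e+00 -6.37320816e-01  5.34723282e-04]
```

View pics/scene0.png

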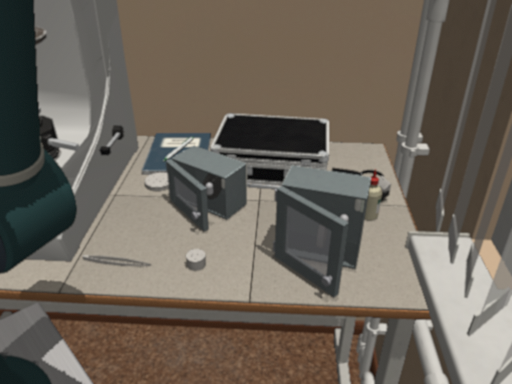

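View pics/top0.png

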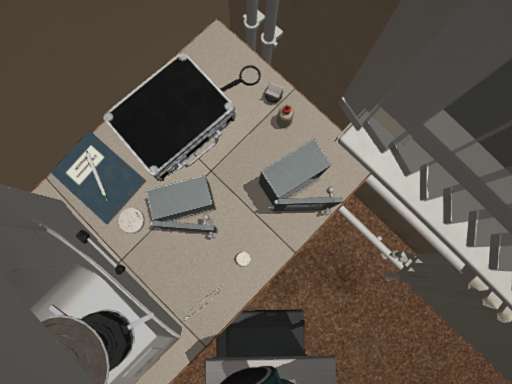

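The top view shows the tall cabinet at about (295,170), with its door's hinge near (275,203) and free edge near (338,200). The low cabinet is at about (180,200), with its door from (152,225) to (213,228). The tall door's +y end is its hinge.

```bash
python3 - <<'E'
from h import *
P=cloud("top",np.load("topd.npy")); S=cloud("scene",np.load("scened.npy"))
def rep(X,m,l):
    q=X[m]; r=cv2.minAreaRect((q[:,:2]*1000).astype(np.float32)); print(l,len(q),cv2.boxPoints(r).round().tolist(), q[:,2].mean().round(3))
v,u=np.mgrid[:384,:512]
for X,n in((P,"top"),(S,"scene")):
    x,y,z=X[...,0],X[...,1],X[...,2]
    for lab,zl,zh,reg in(("tall",.138,.165,(x>.35)&(x<.75)&(y<0)&(y>-.35)),("low",.088,.11,(x>.35)&(x<.65)&(y>-.0)&(y<.35))):
        m=(reg&(z>zl)&(z<zh)).astype(np.uint8)
        k,L,st,_=cv2.connectedComponentsWithStats(m)
        for j in range(1,k):
            if st[j,4]>25: print(st[j].tolist()); rep(X,L==j,n+" "+lab)
E
```

```text
[348, 97, 20, 27, 150]
top tall 150 [[693.0, -214.0], [695.0, -216.0], [750.0, -183.0], [748.0, -180.0]] 0.151
[371, 114, 24, 34, 188]
top tall 188 [[635.0, -266.0], [639.0, -273.0], [709.0, -232.0], [706.0, -225.0]] 0.151
[272, 139, 71, 66, 2282]
top tall 2282 [[477.0, -19.0], [516.0, -155.0], [661.0, -113.0], [622.0, 23.0]] 0.15
[399, 139, 20, 34, 186]
top tall 186 [[580.0, -319.0], [582.0, -324.0], [652.0, -293.0], [650.0, -287.0]] 0.152
[146, 175, 69, 56, 2268]
top low 2268 [[446.0, 273.0], [462.0, 126.0], [588.0, 139.0], [573.0, 286.0]] 0.1
[260, 176, 11, 16, 26]
top low 26 [[548.0, 1.0], [549.0, -0.0], [585.0, 22.0], [584.0, 23.0]] 0.099
[114, 274, 10, 7, 29]
top low 29 [[349.0, 336.0], [350.0, 334.0], [365.0, 349.0], [363.0, 351.0]] 0.099
[275, 167, 96, 64, 2577]
scene tall 2577 [[474.0, -19.0], [513.0, -156.0], [660.0, -114.0], [621.0, 23.0]] 0.148
[443, 172, 5, 31, 93]
scene tall 93 [[690.0, -215.0], [691.0, -216.0], [749.0, -180.0], [748.0, -179.0]] 0.152
[456, 191, 8, 42, 175]
scene tall 175 [[633.0, -268.0], [636.0, -273.0], [713.0, -227.0], [711.0, -223.0]] 0.151
[509, 205, 3, 23, 48]
scene tall 48 [[704.0, -314.0], [705.0, -318.0], [751.0, -298.0], [750.0, -295.0]] 0.145
[473, 221, 8, 48, 140]
scene tall 140 [[576.0, -321.0], [577.0, -323.0], [659.0, -287.0], [658.0, -285.0]] 0.151
[165, 146, 82, 49, 1691]
scene low 1691 [[439.0, 269.0], [458.0, 124.0], [588.0, 141.0], [568.0, 286.0]] 0.098
[94, 158, 5, 13, 37]
scene low 37 [[349.0, 339.0], [352.0, 337.0], [362.0, 348.0], [360.0, 350.0]] 0.1
[290, 188, 15, 9, 73]
scene low 73 [[572.0, 15.0], [585.0, -6.0], [596.0, 1.0], [584.0, 22.0]] 0.097
```

```bash
python3 - <<'E'
from h import *
im=np.full((600,800,3),255,np.uint8)
# 2px per mm; x .44..0.74 up ; y +.05 .. -.35 right
for n,c in(("scene",(0,0,255)),("top",(255,0,0))):
    X=cloud(n,np.load(n+"d.npy")).reshape(-1,3)
    q=X[(X[:,2]>.138)&(X[:,2]<.165)]
    for p in q: cv2.circle(im,(int((.05-p[1])*2000),int(600-(p[0]-.44)*2000)),2,c,-1)
for k in range(0,800,100): cv2.line(im,(k,0),(k,600),(180,)*3); cv2.line(im,(0,k),(800,k),(180,)*3)
cv2.imwrite("pics/map.png",im)
E
```

```text
(no output)
```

View pics/map.png

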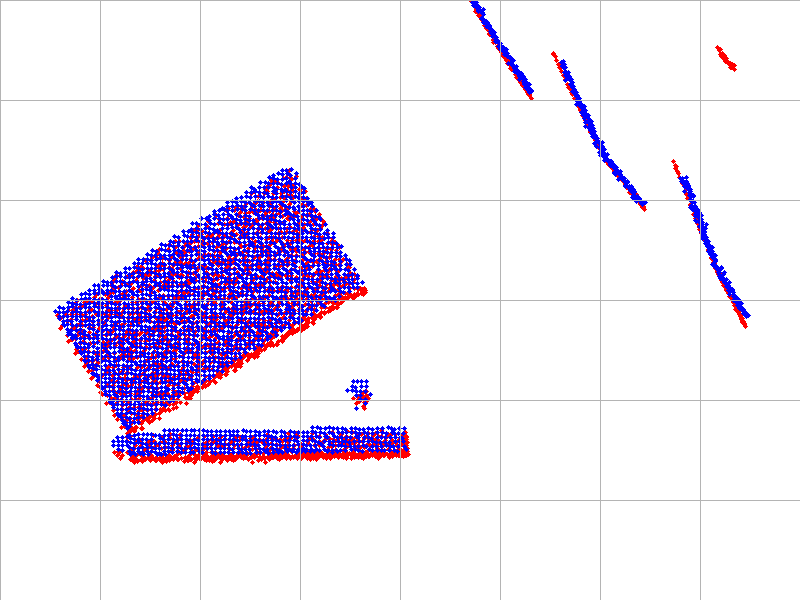

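The map gives the tall cabinet's front corners as (0.524,-0.014) and (0.595,-0.133). The door leaf runs along -y from the hinge at about (0.522,-0.012) to y=-0.153, with its outer face at x≈0.510, so it is about 0.54 rad open. I'll check that the approach path is clear.

```bash
python3 - <<'E'
from h import *
X=np.concatenate([cloud(n,np.load(n+"d.npy")).reshape(-1,3) for n in("scene","top")])
a=np.array([.268,-.619]);b=np.array([.465,-.15]);t=(b-a)/np.linalg.norm(b-a);n=np.array([-t[1],t[0]])
r=X[:,:2]-a; s=r@t; l=r@n
for k in range(0,11):
    m=(s>k*.05)&(s<k*.05+.05)&(abs(l)<.1)&(X[:,2]<.6)
    print(k, m.sum(), np.percentile(X[m,2],[50,99,100]).round(3) if m.any() else "")
from scipy.spatial.transform import Rotation as R
print(R.from_rotvec(read_state()["tcp_rot"]).as_matrix().round(3))
E
```

```text
0 1834 [-0.329  0.06   0.062]
1 2537 [-0.278  0.061  0.062]
2 1739 [0.057 0.161 0.168]
3 1139 [0.051 0.247 0.252]
4 1188 [0.055 0.247 0.25 ]
5 689 [-0.748  0.061  0.061]
6 517 [-0.75  -0.74   0.057]
7 516 [-0.751 -0.741 -0.735]
8 393 [-0.75  -0.741 -0.74 ]
9 483 [-0.009  0.002  0.003]
10 3927 [-0.     0.148  0.152]
[[ 0.918  0.398 -0.001]
 [ 0.398 -0.918  0.002]
 [ 0.    -0.002 -1.   ]]
```

An object up to 0.25 m high lies near the path, so I'll rise first.

Emit:
step_arm(commands=[{"fingers":1,"dz":-0.06},{"fingers":1,"dz":-0.12},{"fingers":1,"dz":-0.14},{"fingers":1,"dx":0.03,"dy":-0.03,"dz":-0.14},{"fingers":1,"dx":0.07,"dy":-0.07,"dz":-0.14},{"fingers":1,"dx":0.11,"dy":-0.11,"dz":-0.14},{"fingers":1,"dx":0.15,"dy":-0.145,"dz":-0.14},{"fingers":1,"dx":0.19,"dy":-0.185,"dz":-0.14}])

```text
invalid input
```

Emit:
step_arm(commands=[{"fingers":1,"dx":0.04,"dy":-0.035},{"fingers":1,"dx":0.08,"dy":-0.075},{"fingers":1,"dx":0.12,"dy":-0.11},{"fingers":1,"dx":0.16,"dy":-0.15},{"fingers":1,"dx":0.177,"dy":-0.167},{"fingers":1,"dx":0.177,"dy":-0.167,"dz":0.04},{"fingers":1,"dx":0.177,"dy":-0.167,"dz":0.08},{"fingers":1,"dx":0.177,"dy":-0.167,"dz":0.1}])

```text
invalid input
```

Emit:
step_arm(commands=[{"fingers":1,"dx":0,"dy":0,"dz":-0.06,"roll":0},{"fingers":1,"dx":0,"dy":0,"dz":-0.12,"roll":0},{"fingers":1,"dx":0,"dy":0,"dz":-0.14,"roll":0},{"fingers":1,"dx":0.03,"dy":-0.03,"dz":-0.14,"roll":0},{"fingers":1,"dx":0.07,"dy":-0.07,"dz":-0.14,"roll":0},{"fingers":1,"dx":0.11,"dy":-0.11,"dz":-0.14,"roll":0},{"fingers":1,"dx":0.15,"dy":-0.145,"dz":-0.14,"roll":0},{"fingers":1,"dx":0.19,"dy":-0.185,"dz":-0.14,"roll":0}])

```text
time: 1.1
tool_pos: [0.3692, -0.3721, 0.3697]
tcp_rot: [-3.074, -0.636, 0.001]
wrist_force: [0.4, 0.7, 0.2]
width: 0.005
grip_force: 0.0
```

Emit:
step_arm(commands=[{"fingers":1,"dx":0.04,"dy":-0.035,"dz":0,"roll":0},{"fingers":1,"dx":0.08,"dy":-0.075,"dz":0,"roll":0},{"fingers":1,"dx":0.12,"dy":-0.11,"dz":0,"roll":0},{"fingers":1,"dx":0.16,"dy":-0.15,"dz":0,"roll":0},{"fingers":1,"dx":0.177,"dy":-0.167,"dz":0,"roll":-7},{"fingers":1,"dx":0.177,"dy":-0.167,"dz":0.05,"roll":-7},{"fingers":1,"dx":0.177,"dy":-0.167,"dz":0.1,"roll":-7},{"fingers":1,"dx":0.177,"dy":-0.167,"dz":0.15,"roll":-7}])

```text
time: 2.1
tool_pos: [0.4643, -0.1499, 0.2186]
tcp_rot: [-3.03, -0.825, 0.002]
wrist_force: [1.1, 0.4, -0.7]
width: 0.002
grip_force: 0.0
```

```bash
python3 - <<'E'
from h import *
i,d=read_camera("scene"); cv2.imwrite("pics/s1.png",cv2.resize(i[120:330,150:430],None,fx=2,fy=2))
from scipy.spatial.transform import Rotation as R
s=read_state();print(s["tool_pos"],R.from_rotvec(s["tcp_rot"]).as_matrix().round(3))
E
```

```text
[ 0.45956596 -0.14821731  0.21075455] [[ 0.862  0.507 -0.014]
 [ 0.507 -0.862  0.005]
 [-0.009 -0.011 -1.   ]]
```

View pics/s1.png

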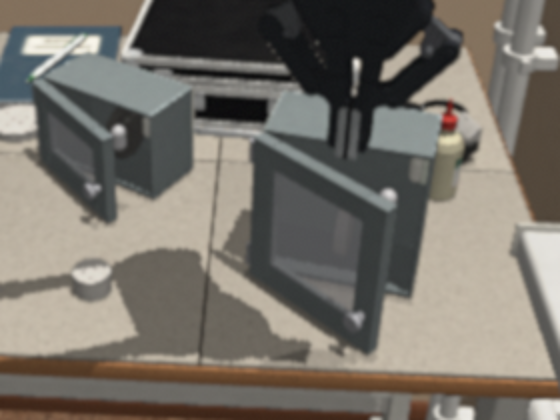

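The closed fingers are held in front of the tall door, tip at crop (345,155), which is well above the leaf. The ball at crop (388,197) is on the door's free edge. Next I'll go down.

Emit:
step_arm(commands=[{"fingers":1,"dx":0,"dy":0,"dz":0.04,"roll":0},{"fingers":1,"dx":0,"dy":0,"dz":0.08,"roll":0},{"fingers":1,"dx":0,"dy":0,"dz":0.11,"roll":0},{"fingers":1,"dx":0,"dy":0,"dz":0.11,"roll":0}])

```text
time: 2.65
tool_pos: [0.4625, -0.1495, 0.1087]
tcp_rot: [-3.028, -0.823, 0.009]
wrist_force: [0.4, 0.2, -0.1]
width: -0.001
grip_force: 0.0
```

Emit:
step_arm(commands=[{"fingers":1,"dx":0.01,"dy":0.003,"dz":0,"roll":0},{"fingers":1,"dx":0.02,"dy":0.006,"dz":0,"roll":0},{"fingers":1,"dx":0.03,"dy":0.009,"dz":0,"roll":0},{"fingers":1,"dx":0.04,"dy":0.012,"dz":0,"roll":0},{"fingers":1,"dx":0.05,"dy":0.015,"dz":0,"roll":0},{"fingers":1,"dx":0.06,"dy":0.018,"dz":0,"roll":0},{"fingers":1,"dx":0.07,"dy":0.021,"dz":0,"roll":0},{"fingers":1,"dx":0.08,"dy":0.024,"dz":0,"roll":0}])

```text
time: 3.65
tool_pos: [0.5468, -0.1304, 0.1111]
tcp_rot: [-3.031, -0.824, 0.0]
wrist_force: [-0.0, 0.5, -0.2]
width: 0.003
grip_force: 0.2
```

Emit:
step_arm(commands=[{"fingers":1,"dx":0.005,"dy":0.002,"dz":0,"roll":0},{"fingers":1,"dx":0.01,"dy":0.003,"dz":0,"roll":0},{"fingers":1,"dx":0.014,"dy":0.004,"dz":0,"roll":0},{"fingers":1,"dx":0.014,"dy":0.004,"dz":0,"roll":0}])

```text
time: 4.15
tool_pos: [0.5599, -0.1269, 0.1109]
tcp_rot: [-3.031, -0.824, 0.002]
wrist_force: [-2.1, 1.1, 0.1]
width: -0.0
grip_force: 0.9
```

Emit:
step_arm(commands=[{"fingers":1,"dx":0.003,"dy":0,"dz":0,"roll":0},{"fingers":1,"dx":0.006,"dy":0,"dz":0,"roll":0},{"fingers":1,"dx":0.006,"dy":0,"dz":0,"roll":0}])

```text
time: 4.53
tool_pos: [0.5643, -0.1248, 0.1111]
tcp_rot: [3.031, 0.825, -0.005]
wrist_force: [-6.6, -4.1, 3.3]
width: 0.003
grip_force: 3.6
```

Emit:
step_arm(commands=[{"fingers":1,"dx":0.003,"dy":0,"dz":0,"roll":0},{"fingers":1,"dx":0.005,"dy":0,"dz":0,"roll":0},{"fingers":1,"dx":0.005,"dy":0,"dz":0,"roll":0}])

```text
time: 4.9
tool_pos: [0.5644, -0.1248, 0.1111]
tcp_rot: [3.029, 0.826, -0.02]
wrist_force: [-20.0, -11.8, 11.2]
width: 0.004
grip_force: 11.7
```

The force rose with no further travel, so the door is on its stop. I'll back off and check.

Emit:
step_arm(commands=[{"fingers":1,"dx":-0.01,"dy":0,"dz":0,"roll":0},{"fingers":1,"dx":-0.03,"dy":0,"dz":0,"roll":0},{"fingers":1,"dx":-0.06,"dy":0,"dz":0,"roll":0},{"fingers":1,"dx":-0.09,"dy":0,"dz":0,"roll":0},{"fingers":1,"dx":-0.09,"dy":0,"dz":-0.06,"roll":0},{"fingers":1,"dx":-0.09,"dy":0,"dz":-0.12,"roll":0},{"fingers":1,"dx":-0.09,"dy":0.0,"dz":-0.18,"roll":0},{"fingers":1,"dx":-0.09,"dy":0,"dz":-0.18,"roll":0}])

```text
time: 5.9
tool_pos: [0.4955, -0.1685, 0.2986]
tcp_rot: [3.024, 0.822, 0.018]
wrist_force: [0.9, 0.2, -0.6]
width: 0.003
grip_force: 0.0
```

```bash
python3 - <<'E'
from h import *
im=np.full((600,800,3),255,np.uint8)
for n,c in(("scene",(0,0,255)),("top",(255,0,0))):
    i,d=read_camera(n)
    if n=="scene": a=i
    X=cloud(n,d).reshape(-1,3)
    q=X[(X[:,2]>.138)&(X[:,2]<.165)]
    for p in q: cv2.circle(im,(int((.05-p[1])*2000),int(600-(p[0]-.44)*2000)),2,c,-1)
im[:192,:256]=a[::2,::2]; im[300:,400:]=cv2.resize(a[120:330,150:430],(400,300))
cv2.imwrite("pics/end.png",im); print(read_state()["wrist_force"])
E
```

```text
[-0.39903393 -0.35754552 -0.6743017 ]
```

View pics/end.png

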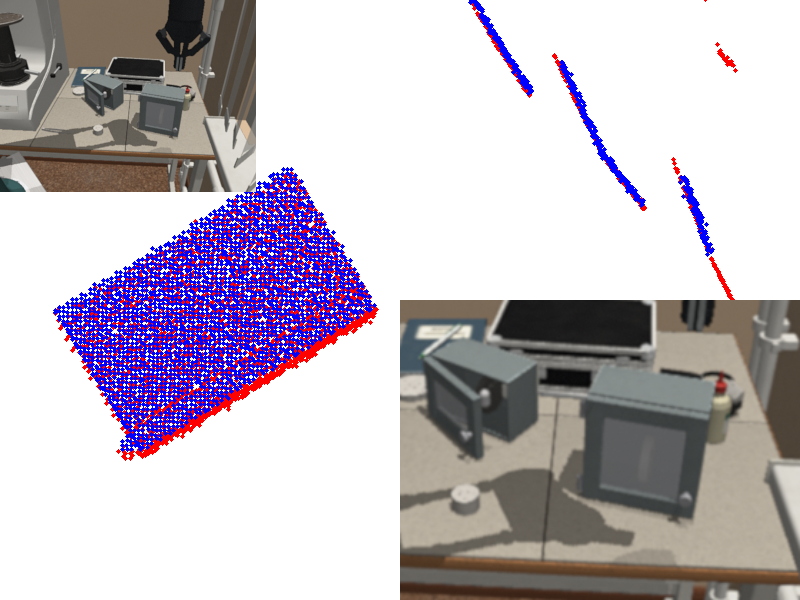

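The tall door now lies flush along the cabinet front, in the map from (130,455) to (375,310). The low door still stands open and the gripper is clear.

```bash
python3 -c "
from workcell import *
print(finish_job())"
```

```text
the job is handed in; nothing more can be done
None
```

The taller cabinet's door is pushed shut onto its stop and stayed flush after the gripper backed off. The lower cabinet's door still looks open as before, and the job is handed in at about 6 s with no verdict returned.

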